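# Find the concealed catch and open the battery door of an upturned kitchen scale

### The job

The kitchen scale lies face down for a change of batteries. Feel along the finger groove in its base for the concealed catch and press it in, so that the battery door springs ajar; then push the door fully open from below its raised edge, until it leans back by itself, and leave the catch free. Use only the fingertips, press gently without leaning on the scale, leave the scale flat on the worktop where it lies, and do not disturb the two new battery cells, the dip bowl or the cup.

Things in the scene. Friction and masses are not known exactly. Their poses are not given: they have to be found in the camera images.
- scale: Kitchen scale, loose, 1 to 1.6 kg, lying upside down: steel platform 190 x 250 x 5 mm below, grey plastic base 170 x 230 mm on it. Origin: centre of its underside, on the worktop. z up; x runs from the groove side to the hinge side, y along the groove. In this frame (mm): flat base panel at z 30; four rubber feet 20 wide up to z 33 at x +-67, y +-96; battery door x -14 to 33, y -61 to 61.
- groove_mid (a point): Centre of the floor of the finger groove (x -38.5, y 0, z 28 mm in the scale's frame; axes as the scale's). The groove is 41 mm wide (x), 100 mm long (y), 2 mm deep. The catch pad lies in it, its centre anywhere from -30 to +30 mm along y from here: the place differs from scale to scale, is not reported, and must be felt or seen. Elsewhere the floor is solid.
- catch (a joint): How far the catch pad is pressed in, m: 0 free, 0.006 at its stop; lets the door go at about 0.003. Pad: same grey plastic, three fine ribs, 39 mm (x) by 34 mm (y), face 1.5 mm below the groove floor, moves straight down and springs back; 1.1 N to start, 4.7 N at the stop. It gives only if the fingertip lies wholly over it.
- door (a joint): Angle of the battery door, rad: 0 shut and latched, about 1.1 sprung ajar after the catch is pressed, 1.95 fully open at its stop, leaning back past upright, where it stays. Hinge along the scale's y at x 33, z 30 mm in the scale's frame, damped, no spring beyond ajar: let go before upright (1.57) it falls back to ajar. Latched until the catch is pressed.
- door_edge (a point): Middle of the door's free edge, upper face; door 122 mm long, 47 mm hinge to edge, 2.5 mm thick, latch lip 6 mm below it at the edge. Shut: x -14, z 30 mm in the scale's frame; ajar: x 12, z 72. A fingertip from the groove side, moving along the scale's +x low over the panel, then rising over the hinge, pushes it over. Push near the middle: the spring pin stands at the y -57 end.
- cell_a: One of two new battery cells standing upright on the worktop left of the scale, white and grey, 14.5 mm diameter, 50 mm tall, loose. Origin: centre of its underside. Not to be disturbed.
- cell_b: The other new battery cell, the same, farther from the robot. Not to be disturbed.
- dip_bowl: Small pale dip bowl right of the scale, 82 mm diameter, 34 mm tall, loose. Origin: centre of its underside. Not to be disturbed.
- cup: Dark blue plastic cup standing right of the scale beyond the bowl, 78 mm diameter, 66 mm tall, loose. Origin: centre of its underside. Not to be disturbed.

How it is judged:
On the way, in this order (a step that is already met when the one before it is completed fails the run):
1. the catch is pressed in far enough to let the door go (value of joint catch above 0.003 m), for 0.05 s.
2. the battery door is pushed right over to fully open (value of joint door above 1.75 rad), for 0.2 s.
At the end, for the whole second after the job is handed in: The battery door stands fully open (over 1.75 rad) by itself, the catch is free again (under 1.5 mm in), the scale lies flat and at rest within 40 mm of where it lay, and both new cells still stand (value of joint door above 1.75 rad and value of joint catch below 0.0015 m and distance of scale from where it was at the start of the episode below 0.04 m and angle between scale's own z axis and vertical below 0.05 rad and linear speed of scale below 0.02 m/s and angle between each of cell_a, cell_b's own z axis and vertical below 0.1 rad); the robot touches nothing.
It fails at once if the scale is lifted off the worktop (over 10 mm) or tipped (height (world z) of scale above 0.01 m or angle between scale's own z axis and vertical above 0.12 rad).
It fails at once if the scale is shoved more than 40 mm (distance of scale from where it was at the start of the episode above 0.04 m).
It fails at once if the scale is leaned on with more than 100 N (10 kg) (contact force between any of the arm, the fingers and scale above 100 N).
It fails at once if a new cell, the bowl or the cup is moved more than 15 mm (distance of any of cell_a, cell_b, dip_bowl, cup from where it was at the start of the episode above 0.015 m).
It also fails if it takes over 54 s, if anything falls off the work surface, if the arm or the gripper's body presses on something with over 40 N, if the wrist force passes 120 N, or if a joint passes its speed limit or range.

### The arm

A 6-joint arm with a two-finger parallel gripper is mounted at the origin on a cart in front of the work surface, level with it; the furniture and walls round the work are solid. World frame = base frame: x ahead of the robot, y to its left, z up, the work surface at z = 0. Lengths are in m, angles in rad, forces in N, time in s.
With the tool pointing down it reaches from about 0.25 to 0.725 m from the base axis. Payload 4 kg.
Tool frame: the origin (TCP) lies at the very end of the fingers, on their centre line; the grasp point (between the pads) lies 19 mm behind it; z points along the fingers, y is the line along which they close (so a half turn about z gives the same grasp; the last joint's range is limited). The gripper opens to 85 mm and grips with 20 to 120 N. Pads are 22 mm wide; open, the fingers measure 114 mm over their backs; the gripper's body (76 mm by 85 mm) begins 54 mm behind the grasp point. The pads swing forward as they close: fully open they stand 13 mm farther back than shut.
Start: joints at [-1.108, 0.241, 0.005, 1.335, 0, 1.571], TCP at [0.223, -0.447, 0.231] pointing down, gripper open.
Joint ranges: [-2.72, 2.72], [-1.05, 1.87], [-1.09, 1.28], [-1.99, 2.15], [-1.42, 1.44], [-3.14, 3.14]. Speed limits (rad/s): [2.79, 2.79, 3.14, 3.14, 3.14, 3.14].

### API

Orientations are given as a unit quaternion [x, y, z, w].
In Python, from workcell import bot, vision, workorder gives the robot as it stands.
- The arm moves only by the shell command python3 -m creep 'ROWS' [OPENING]. ROWS is JSON, a list of rows, each a list of 2 entries, a list of its own where there are three numbers: the shift along the tool's x, y, z in mm, then the turn, a rotation vector about the tool's x, y, z in rad. In form: [[[dx, dy, dz], [wx, wy, wz]], ...]. A call has 1 to 12 rows; each row shifts and turns the commanded pose from where the row before left it, along the tool's axes as they then stand; what a row does not reach is not made up. A row lasts 1/8 s, in which the tool goes at most 62.5 mm and 10.7 degrees, less where a joint would pass 70% of its speed; a pose out of reach is approached as far as the arm can. A call is refused whole if a number of a shift passes 62.5 or a number of a turn 0.188, either way. A call with a gripper value outside its range is refused whole. OPENING is the finger opening in mm, from 0 to 85.4, set as the call begins (- or left out, the last holds). The fingers move at their own pace and stop on an object; the grip force is fixed at half the most. Time passes only in rows, so rows that do not move let the fingers close. It gives the time, the measured TCP pose, the force, the opening and the grip force at its end, in the units of the state.
- bot.get_obs(): the state, without advancing time (a new reading comes with each control period).
- vision.camera(name): name is "side" or "top"; returns a dict with "image" (420x560x3 uint8, blue, green, red), "z_map" (420x560 float32, m along the optical axis (not along the pixel's ray), 0 where there is no reading), "K" (3x3 intrinsics, pixels), "rvec" (rotation vector, rad) and "tvec" (3), from world to camera coordinates, as OpenCV has them. Camera axes: x right, y down, z forward; pixel columns grow to the right and rows downward; lengths in m; the calibration is good to about 2 mm. A picture is of the moment at which its call begins.
- workorder.job_done(): hands the job in; it is judged then, once.
Trained networks look in a picture, given as the dict that the camera call returned (one of the last four; its "shot" number tells which), for a name from the list of things; names that differ only in an ending like _2 or _b are one class to them, and where a whole thing is asked for, a point or a joint stands for the part that bears it (a point fixed in the world has none). Each returns a list of dicts, best first, with "score" (0 to 1); they miss things now and then, are a little off and sometimes report something else, mostly with a low value. They report only what shows in the picture. A call takes as long as a camera call.
- vision.spot_in(picture, query): "position" ([column, row] in pixels, amid what is visible of it).
- vision.place_of(picture, query): "position" ([column, row] in pixels: a listed point, or the origin of a listed thing).
The state is a dict: "clock": time; "joint_pos": joint angles; "joint_vel": joint speeds; "tau": joint torques, N m; "eef_pos": TCP position; "tool_rot": TCP orientation; "ft_force": force on the tool from outside, world axes, zero at the start; "ft_torque": the same for the moment, N m; "grip_width": finger opening in m; "grasp_force": force on a finger pad.
Only numpy, scipy, OpenCV 4.12 (cv2) and the standard library are available. Lean on these libraries where they do the work, as an engineer would, in place of code of your own. Each camera call takes 0.05 s, during which the arm holds its last target. There are 200 camera calls.

## Working session

There is one attempt and no reset: what is moved stays moved. The work goes in short steps, Python scripts to look and compute and a shell command to move; the robot and the scene stay as the last step left them, time stands still between calls to the robot, and variables do not carry over. Pictures are saved under pics/ and viewed, at most 10 in all, crops included, and the job is handed in when it is done.

```bash
mkdir -p pics; ls
cat > h.py <<'E'
import numpy as np, cv2
from workcell import bot, vision, workorder
def pt(p,u,v,z=None):
    """world point of pixel; with depth map or on plane z"""
    R=cv2.Rodrigues(np.array(p["rvec"],float))[0]; t=np.array(p["tvec"],float).ravel()
    r=np.linalg.inv(p["K"])@[u,v,1]
    c=-R.T@t; d=R.T@r
    s=(z-c[2])/d[2] if z is not None else p["z_map"][int(round(v)),int(round(u))]
    return c+s*d
def cloud(p):
    R=cv2.Rodrigues(np.array(p["rvec"],float))[0]; t=np.array(p["tvec"],float).ravel()
    v,u=np.mgrid[:420,:560]; r=np.stack([u,v,np.ones_like(u)],-1)@np.linalg.inv(p["K"]).T
    return (r*p["z_map"][...,None]-t)@R
E
python3 - <<'E'
from h import *
for n in ["top","side"]:
    p=vision.camera(n); cv2.imwrite(f"pics/{n}0.png",p["image"])
    W=cloud(p); np.savez(f"{n}0.npz",W=W,ok=p["z_map"]>0,im=p["image"])
    for q,z in [("scale",0),("groove_mid",.028),("door_edge",.03),("catch",.0265),("cell_a",0),("dip_bowl",0),("cup",0)]:
        print(n,q,[(round(d["score"],2),np.round(d["position"]).tolist(),np.round(pt(p,*d["position"],z),3).tolist()) for d in vision.place_of(p,q)[:2]] if q!="catch" else [(d["score"],d["position"],pt(p,*d["position"],z)) for d in vision.spot_in(p,q)[:2]])
    m=(p["z_map"]>0)&(abs(W[...,2]-.03)<.004)&(W[...,0]>.2)
    pts=W[m][:,:2].astype(np.float32); print(len(pts),cv2.minAreaRect(pts), np.median(W[m][:,2]))
print(bot.get_obs()["eef_pos"],bot.get_obs()["tool_rot"])
E
```

```text
pics
top scale [(0.78, [259.0, 200.0], [0.546, 0.053, 0.0]), (0.4, [147.0, 189.0], [0.582, 0.353, 0.0])]
top groove_mid [(0.89, [260.0, 210.0], [0.516, 0.051, 0.028])]
top door_edge [(0.83, [258.0, 204.0], [0.53, 0.057, 0.03])]
top catch [(0.54, [262.2, 213.1], array([0.50759836, 0.04498985, 0.0265    ]))]
top cell_a [(0.64, [144.0, 191.0], [0.578, 0.358, 0.0]), (0.52, [155.0, 211.0], [0.522, 0.33, 0.0])]
top dip_bowl [(0.74, [155.0, 208.0], [0.531, 0.331, 0.0]), (0.57, [416.0, 226.0], [0.464, -0.356, 0.0])]
top cup [(0.89, [417.0, 171.0], [0.612, -0.366, 0.0])]
6554 ((0.7269280552864075, -0.21099990606307983), (1.100401759147644, 0.6134341359138489), 89.94297790527344) 0.030198293539696823
side scale [(0.76, [259.0, 250.0], [0.542, 0.06, 0.0])]
side groove_mid [(0.73, [272.0, 237.0], [0.515, 0.049, 0.028])]
side door_edge [(0.69, [263.0, 241.0], [0.533, 0.066, 0.03])]
side catch [(0.57, [273.9, 232.5], array([0.51110272, 0.02920738, 0.0265    ]))]
side cell_a [(0.72, [229.0, 352.0], [0.575, 0.335, 0.0]), (0.55, [261.0, 348.0], [0.521, 0.325, 0.0])]
side dip_bowl [(0.97, [296.0, 164.0], [0.461, -0.343, 0.0])]
side cup [(0.71, [242.0, 158.0], [0.623, -0.37, 0.0])]
5918 ((0.7296468019485474, -0.3797255754470825), (1.3529331684112549, 0.77759850025177), 77.37944793701172) 0.02927669494934753
[ 0.22322558 -0.44740615  0.2313335 ] [9.73346799e-01 2.29338197e-01 8.77391901e-06 1.74958817e-05]
```

View pics/top0.png

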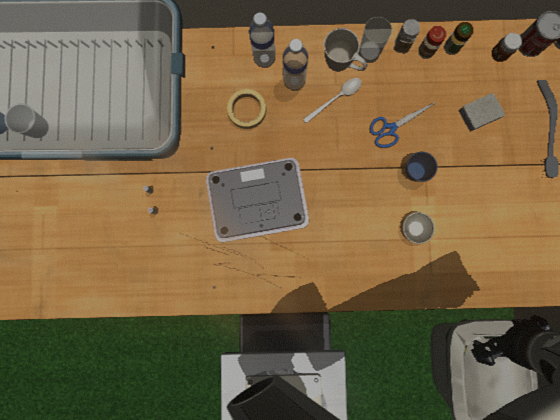

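View pics/side0.png

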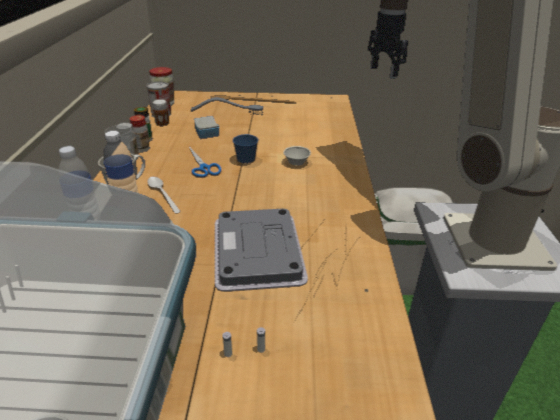

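The top view shows the scale at about (258,199) and turned slightly. The groove is below its door near (259,213). Cells are at (148,189) and (152,210), the bowl at (417,228), the cup at (420,167). Next I fit the pose and enlarge the groove.

Run:
```python
from h import *
for n in ["top","side"]:
    d=np.load(f"{n}0.npz");W=d["W"];
    m=d["ok"]&(abs(W[...,2]-.03)<.006)&(abs(W[...,0]-.545)<.16)&(abs(W[...,1]-.055)<.18)
    pts=W[m][:,:2].astype(np.float32); print(n,len(pts),cv2.minAreaRect(pts),np.median(W[m],0))
    m2=d["ok"]&(W[...,2]>.003)&(abs(W[...,0]-.545)<.16)&(abs(W[...,1]-.055)<.18)
    print(cv2.minAreaRect(W[m2][:,:2].astype(np.float32)))
t=np.load("top0.npz")["im"][150:250,195:320]; s=np.load("side0.npz")["im"][200:295,205:310]
a=cv2.resize(t,(400*125//100,400),interpolation=cv2.INTER_CUBIC)
a=cv2.resize(t,None,fx=6,fy=6,interpolation=cv2.INTER_CUBIC); a=cv2.convertScaleAbs(a,alpha=1.8)
b=cv2.convertScaleAbs(cv2.resize(s,None,fx=6,fy=6,interpolation=cv2.INTER_CUBIC),alpha=2)
cv2.imwrite("pics/a.png",a);cv2.imwrite("pics/b.png",b)
```

```text
top 5563 ((0.5468824505805969, 0.06117641180753708), (0.17059049010276794, 0.2301594763994217), 8.763740539550781) [0.54644883 0.06151058 0.03028147]
((0.5450196266174316, 0.0549330934882164), (0.3198844790458679, 0.3597123622894287), 0.020224856212735176)
side 5129 ((0.5476949214935303, 0.0584496334195137), (0.16958941519260406, 0.2328239232301712), 8.72279167175293) [0.54701688 0.07704456 0.02911835]
((0.5274125337600708, 0.07340985536575317), (0.3354916572570801, 0.2679447531700134), 87.29557037353516)
```

View pics/a.png

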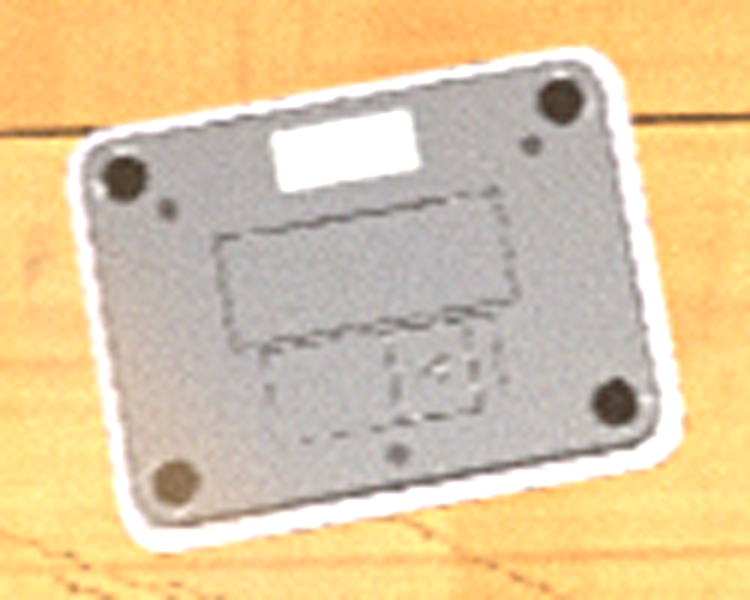

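View pics/b.png

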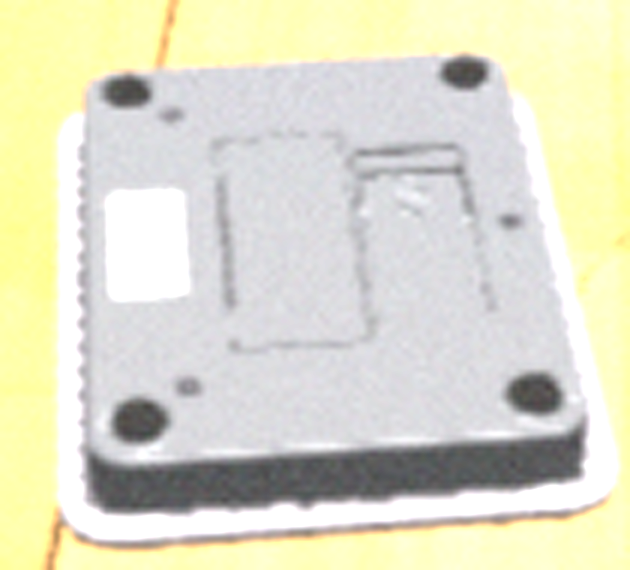

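The crops show the ribbed catch pad at the right end of the groove. In the top crop it is at about (437,368), with its left border at x≈393 and the groove's right end at ≈500. In the side crop it sits below the far end step. Scale yaw is about +8.7°, which puts the pad at negative y.

```bash
cat >> h.py <<'E'
A=np.deg2rad(8.74); C=np.array([.547,.060]); SX=np.array([np.cos(A),np.sin(A)]); SY=np.array([-SX[1],SX[0]])
def sf(w): d=np.array(w)[:2]-C; return np.round([d@SX*1e3,d@SY*1e3],1)
E
python3 - <<'E'
from h import *
p=vision.camera("top"); q=vision.camera("side")
T=lambda u,v:(195+(u+.5)/6-.5,150+(v+.5)/6-.5); S=lambda u,v:(205+(u+.5)/6-.5,200+(v+.5)/6-.5)
for n,u,v,z in [("padc",437,368,.0265),("divider",393,375,.028),("padR",480,375,.028),("gr",500,345,.03),("gl",270,385,.03),("doorR",508,245,.03),("doorL",228,293,.03),("f1",124,178,.033),("f2",561,100,.033),("f3",615,401,.033),("f4",176,483,.033)]:
    print(n,sf(pt(p,*T(u,v),z)))
for n,u,v,z in [("f1",127,92,.033),("f2",465,72,.033),("f3",533,392,.033),("f4",139,418,.033),("step far",408,148,.03),("step near",410,175,.03),("ribs",410,195,.0265)]:
    print("side",n,sf(pt(q,*S(u,v),z)))
for o,a in ((p,"t"),(q,"s")): print(a,[(d["score"],sf(pt(o,*d["position"],.0265))) for d in vision.spot_in(o,"catch")])
g=bot.get_obs();e=g["eef_pos"]; print(sf(e),e,g["ft_force"])
E
```

```text
padc [-38.  -23.1]
divider [-37.8  -4. ]
padR [-44.4 -40.9]
gr [-33.4 -51.6]
gl [-32.9  48.8]
doorR [  8.7 -62.6]
doorL [ 9.6 60. ]
f1 [66.6 95.7]
f2 [ 66.6 -96.3]
f3 [-66.2 -95.9]
f4 [-67.6  95.2]
side f1 [ 66.2 -95. ]
side f2 [-67.6 -95.9]
side f3 [-66.8  94.6]
side f4 [66.2 94.3]
side step far [-40.  -51.7]
side step near [-38.9 -34.5]
side ribs [-38.1 -26.7]
t [(0.57, array([-3.9,  6. ])), (0.52, array([ 69.8, 280.2])), (0.45, array([-43.8, -17.3])), (0.26, array([ 15.2, 274.9]))]
s [(0.47, array([-42. , -29.3]))]
[-397.1 -452.3] [ 0.22322784 -0.44742227  0.23131784] [ 0.77810902 -0.4012421   0.66527566]
```

```bash
python3 -m creep '[[[0,0,0],[0,0,-0.18]],[[0,0,0],[0,0,-0.18]],[[0,0,0],[0,0,-0.18]],[[0,0,0],[0,0,-0.18]],[[0,0,0],[0,0,-0.18]],[[0,0,0],[0,0,-0.18]],[[0,0,0],[0,0,-0.18]],[[0,0,0],[0,0,0]]]' 0; python3 -c "
from h import *
o=bot.get_obs();print(sf(o['eef_pos']),o['tool_rot'],o['joint_pos'],np.degrees(A))"
```

```text
clock: 2.0
eef_pos: [0.2232, -0.4474, 0.2313]
tool_rot: [0.652, 0.758, 0.0, 0.0]
ft_force: [-0.3, 0.3, -0.5]
grip_width: 0.0001
grasp_force: 0.0
[-397.1 -452.3] [6.52158090e-01 7.58082994e-01 3.91075997e-06 8.33066236e-06] [-1.10800121e+00  2.40584707e-01  5.02462437e-03  1.33522391e+00
  1.36624352e-05  3.12854266e-01] 8.74
```

Pose checks out: all four feet land within about 1 mm of their nominal places. The pad spans y ≈ -4 to -39, so its centre is near y -21.

```bash
python3 -m creep '[[[36,30,5],[0,0,0]],[[36,30,10],[0,0,0]],[[36,30,10],[0,0,0]],[[36,30,10],[0,0,0]],[[36,30,10],[0,0,0]],[[36,30,10],[0,0,0]],[[36,30,10],[0,0,0]],[[36,30,10],[0,0,0]],[[36,30,10],[0,0,0]],[[36,30,10],[0,0,0]],[[36,30,10],[0,0,0]],[[35,28,15],[0,0,0]]]'; python3 -c "
from h import *
o=bot.get_obs();print(sf(o['eef_pos']),o['eef_pos'],o['ft_force'],o['joint_pos'])"
```

```text
clock: 3.5
eef_pos: [0.5132, 0.0343, 0.1114]
tool_rot: [0.653, 0.758, 0.001, 0.001]
ft_force: [0.5, -0.8, 1.0]
grip_width: 0.0002
grasp_force: 0.0
[-37.4 -20.2] [0.5131547  0.03434063 0.11142466] [ 0.5263344  -0.76671715  1.00222363] [ 6.69265663e-02  3.51736206e-01 -1.68082662e-01  1.04931512e+00
 -1.78925082e-04  1.48887987e+00]
```

```bash
python3 -m creep '[[[0,-1,18],[0,0,0]],[[-1,0,18],[0,0,0]],[[0,0,16],[0,0,0]],[[0,0,14],[0,0,0]],[[0,0,8],[0,0,0]],[[0,0,4],[0,0,0]],[[0,0,2],[0,0,0]],[[0,0,0],[0,0,0]]]'; python3 -c "
from h import *
o=bot.get_obs();print(sf(o['eef_pos']),o['eef_pos'],o['ft_force'])"
```

```text
clock: 4.5
eef_pos: [0.5113, 0.0317, 0.0316]
tool_rot: [0.651, 0.759, 0.0, 0.0]
ft_force: [-0.3, -0.1, -0.4]
grip_width: -0.0001
grasp_force: 0.0
[-39.6 -22.6] [0.51127373 0.03168377 0.0315921 ] [-0.33727075 -0.14752672 -0.43296429]
```

```bash
python3 -m creep '[[[0,0,1],[0,0,0]],[[0,0,1],[0,0,0]],[[0,0,1],[0,0,0]],[[0,0,1],[0,0,0]],[[0,0,1],[0,0,0]],[[0,0,0],[0,0,0]]]'; python3 -c "
from h import *
o=bot.get_obs();print(sf(o['eef_pos']),o['eef_pos'],o['ft_force'])"
```

```text
clock: 5.25
eef_pos: [0.511, 0.0317, 0.0263]
tool_rot: [0.651, 0.759, -0.0, -0.0]
ft_force: [0.1, 0.0, 1.3]
grip_width: 0.0001
grasp_force: 0.4
[-39.9 -22.5] [0.51099863 0.03168971 0.02631783] [0.07525369 0.03941319 1.26829587]
```

The tip is at z 26.3 mm, below the 28 mm groove floor, with 1.3 N on it, so it is on the pad. Pressing it in.

```bash
python3 -m creep '[[[0,0,1],[0,0,0]],[[0,0,1],[0,0,0]],[[0,0,1],[0,0,0]],[[0,0,1],[0,0,0]],[[0,0,0],[0,0,0]],[[0,0,0],[0,0,0]]]'; python3 -c "
from h import *
o=bot.get_obs();print(sf(o['eef_pos']),o['eef_pos'],o['ft_force'])
p=vision.camera('side');cv2.imwrite('pics/c.png',p['image'][150:330,150:420].repeat(2,0).repeat(2,1))"
```

```text
clock: 6.0
eef_pos: [0.511, 0.0317, 0.0224]
tool_rot: [0.651, 0.759, 0.0, 0.0]
ft_force: [-0.7, 0.0, 3.7]
grip_width: 0.0
grasp_force: 1.7
[-39.9 -22.5] [0.51101161 0.03171806 0.02239139] [-0.68115607  0.01498797  3.73935056]
```

View pics/c.png

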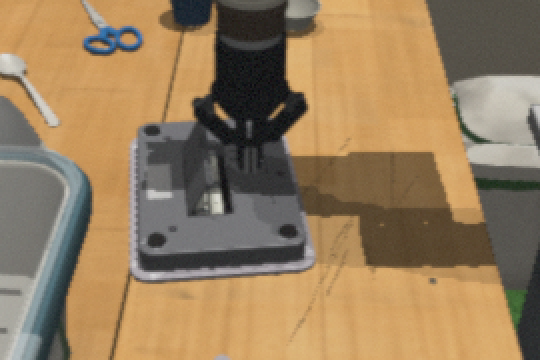

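The door is ajar, visible at crop (205,170), with the fingertip still on the pad. I lift off, go to mid-door, then push along scale +x (tool +y).

```bash
python3 -m creep '[[[0,0,-4],[0,0,0]],[[0,0,-8],[0,0,0]],[[0,0,-12],[0,0,0]],[[8,0,-10],[0,0,0]],[[8,0,0],[0,0,0]],[[6,6,0],[0,0,0]],[[0,8,0],[0,0,0]],[[0,8,0],[0,0,0]],[[0,8,0],[0,0,0]],[[0,0,0],[0,0,0]]]'; python3 -c "
from h import *
o=bot.get_obs();print(sf(o['eef_pos']),o['eef_pos'],o['ft_force'])"
```

```text
clock: 7.3
eef_pos: [0.5382, 0.0579, 0.0561]
tool_rot: [0.651, 0.759, 0.0, 0.0]
ft_force: [-0.4, 0.8, 0.3]
grip_width: 0.0003
grasp_force: 0.0
[-9.1 -0.7] [0.53815213 0.05791353 0.05612622] [-0.43122471  0.8030593   0.32562449]
```

```bash
python3 -m creep '[[[0,6,0],[0,0,0]],[[0,6,0],[0,0,0]],[[0,6,0],[0,0,0]],[[0,6,0],[0,0,0]],[[0,6,0],[0,0,0]],[[0,6,0],[0,0,0]],[[0,0,0],[0,0,0]]]'; python3 -c "
from h import *
o=bot.get_obs();print(sf(o['eef_pos']),o['eef_pos'],o['ft_force'])
p=vision.camera('side');cv2.imwrite('pics/d.png',p['image'][150:330,150:420].repeat(2,0).repeat(2,1))"
```

```text
clock: 8.18
eef_pos: [0.573, 0.0635, 0.0561]
tool_rot: [0.651, 0.759, -0.0, -0.0]
ft_force: [-0.3, 0.1, -0.9]
grip_width: 0.0001
grasp_force: 0.1
[26.2 -0.5] [0.57298438 0.06346263 0.05606377] [-0.27064728  0.11539767 -0.87981314]
```

View pics/d.png

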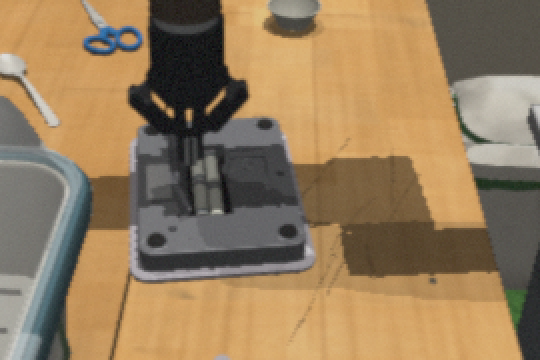

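The door, at crop (180,180), is about upright or just past it, with the finger behind it. A bit farther, then retreat.

```bash
python3 -m creep '[[[0,5,-1],[0,0,0]],[[0,5,-1],[0,0,0]],[[0,4,-1],[0,0,0]],[[0,0,0],[0,0,0]],[[0,0,0],[0,0,0]],[[0,0,0],[0,0,0]]]'; python3 -c "
from h import *
o=bot.get_obs();print(sf(o['eef_pos']),o['eef_pos'],o['ft_force'])"
```

```text
clock: 8.98
eef_pos: [0.586, 0.0655, 0.0592]
tool_rot: [0.651, 0.759, -0.0, -0.0]
ft_force: [-4.2, 0.0, -2.3]
grip_width: 0.0001
grasp_force: 2.1
[39.4 -0.5] [0.58602946 0.06547774 0.0592457 ] [-4.17545206  0.03409468 -2.31490807]
```

```bash
python3 -m creep '[[[0,-8,0],[0,0,0]],[[0,-15,0],[0,0,0]],[[0,-20,0],[0,0,0]],[[0,-25,-5],[0,0,0]],[[0,-25,-15],[0,0,0]],[[0,-30,-25],[0,0,0]],[[0,-40,-30],[0,0,0]],[[0,-40,-30],[0,0,0]],[[0,0,0],[0,0,0]],[[0,0,0],[0,0,0]]]'; python3 -c "
from h import *
o=bot.get_obs();print(sf(o['eef_pos']),o['eef_pos'],o['ft_force'])
p=vision.camera('side');cv2.imwrite('pics/e.png',p['image'][150:330,150:420].repeat(2,0).repeat(2,1))
W=cloud(p);m=(p['z_map']>0)&(W[...,2]>.05)&(W[...,2]<.08)&(abs(W[...,0]-.59)<.06)&(abs(W[...,1]-.06)<.07)
q=W[m]; d=(q[:,:2]-C)@SX
for z in (.052,.058,.064,.07,.074): k=abs(q[:,2]-z)<.003; print(z,k.sum(),np.median(d[k])*1e3 if k.any() else '')
"
```

```text
clock: 10.22
eef_pos: [0.3879, 0.035, 0.1653]
tool_rot: [0.651, 0.759, 0.002, 0.002]
ft_force: [-0.6, 0.4, 0.2]
grip_width: -0.0
grasp_force: 0.0
[-161.1   -0.5] [0.38785371 0.03499276 0.16528083] [-0.6219312   0.39487549  0.24756996]
0.052 28 52.291357043892745
0.058 8 55.13491990369845
0.064 10 57.61641040422556
0.07 111 58.20493062233555
0.074 109 60.119737431846055
```

View pics/e.png

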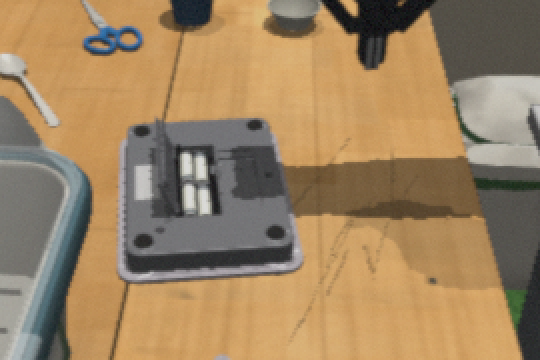

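The door leans back at crop (165,170), with the batteries exposed. The depth slope gives about 1.92 rad with the arm clear. The scale slid only about 10 mm.

```bash
python3 -c "
from workcell import workorder
print(workorder.job_done())"
```

```text
the job is handed in; nothing more can be done
None
```

I pressed the catch and pushed the battery door fully open, where it leans back by itself at about 1.92 rad (estimated from the depth image). The scale slid about 10 mm, the arm ended clear of everything, and I handed the job in without getting a verdict back.

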